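Snap the clip-on sensor onto the coolant pipe

TASK

Pick up the clip-on sensor standing on the bench and push it straight down over the coolant pipe, between the two collars, until its sprung arms snap past the widest point and it sits fully home, upright on top of the pipe. Then let go of it, and leave the beaker, jar, bottle and tape roll where they are.

Things in the scene. Friction and masses are not known exactly. Their poses are not given: they have to be found in the camera images.
- sensor: Loose clip-on pipe sensor, 110 g, 46 x 70 x 77 mm, standing on its two arms. Origin: centre of its underside; z up; y along its length and its channel (a half turn about z makes no difference). A grey shoulder plate, 46 x 70 mm, 33 to 41 mm above the origin, carries the narrower white housing and stands 8 mm out on both x sides, so that fingertips can bear down on it.
- bore (a point): Centre of the channel between the arms, 19 mm above sensor's origin, same axes; it lies on the pipe's axis when the sensor is home (plate's underside on top of the pipe). The two sprung arms, 66 mm long in y, end in inward lips with flared feet. Relaxed lip gap 19 mm, pipe 28 mm: they must be forced apart with some 10 to 15 N over the last 22 mm, then close under the pipe and hold.
- grip (a point): Centre of the sensor's white housing, 59 mm above sensor's origin, same axes. The housing is 30 mm wide (x), 64 mm long (y) and 36 mm high (41 to 77 mm above the origin): grip it across its width.
- rig: Coolant line rig, fixed to the bench: grey base plate 90 x 230 x 12 mm with one level steel pipe, 28 mm in diameter, along the rig's y, axis 60 mm above the bench, in two grey blocks (22 mm thick, centred 92 mm either side of the middle, tops at 78 mm), a brass nut at each end. Origin: centre of the plate's underside, z up.
- pipe_mid (a point): Point on the pipe's axis midway between its two brass stop collars, 60 mm above the bench; axes as rig, y along the pipe. The collars (35 mm diameter, 6 mm thick) leave 120 mm of bare pipe, 60 mm either side of this point.
- beaker: Clear beaker, 52 mm wide, 66 mm high, a bystander. Origin: centre of its underside.
- paste_jar: Small jar with a screw lid, 47 mm wide, 36 mm high, a bystander. Origin: centre of its underside.
- bottle: Brown bottle with a black cap, 43 mm wide, 85 mm high, a bystander. Origin: centre of its underside.
- tape_roll: Roll of tape lying flat, 67 mm wide, 18 mm high, a bystander. Origin: centre of its underside.
Mind the look-alikes: they are no part of the job. Leave any pink or turquoise look-alike of the sensor alone.

How it is judged:
By the outcome, as a careful person would: the job done as asked, in the order asked, and still so for the second after the job is handed in, with the robot touching nothing.
It also fails if it takes over 43 s, if anything falls off the work surface, if the arm or the gripper's body presses on something with over 40 N, if the wrist force passes 120 N, or if a joint passes its speed limit or range.

ROBOT

A 6-joint arm with a two-finger parallel gripper is mounted at the origin on a cart in front of the work surface, level with it; the furniture and walls round the work are solid. World frame = base frame: x ahead of the robot, y to its left, z up, the work surface at z = 0. Lengths are in m, angles in rad, forces in N, time in s.
With the tool pointing down it reaches from about 0.35 to 0.875 m from the base axis. Payload 4.2 kg.
Tool frame: the origin (TCP) lies at the very end of the fingers, on their centre line; the grasp point (between the pads) lies 19 mm behind it; z points along the fingers, x is the direction in which the jaws open and shut, and the axes are right-handed (so a half turn about z gives the same grasp; the last joint's range is limited). The gripper opens to 87 mm and grips with 3 to 60 N. Pads are 19 mm wide; open, the fingers measure 117 mm over their backs; the gripper's body (75 mm by 190 mm) begins 51 mm behind the grasp point.
Start: joints at [1.516, 0.385, 0.008, 0, -1.194, -0.259], TCP at [0.193, 0.594, 0.223] pointing down, gripper open.
Joint ranges: [-3.14, 3.14], [-1.21, 2.06], [-1.07, 1.41], [-3.16, 2.05], [-2.99, -0.16], [-3.1, 3.1]. Speed limits (rad/s): [2.79, 2.79, 3.14, 3.14, 3.14, 3.14].

INTERFACE

Orientations are given as a rotation vector (axis times angle).
In Python, from plant import * gives the robot as it stands. Calls block until the motion is done:
- move_ptp(position, orientation): joint-space move of the TCP to a pose.
- line_to(position, orientation=None, feed=0.15): straight line of the TCP; orientation=None keeps the orientation; feed is the mean speed in m/s.
- movej(angles): joint-space move.
- grip(opening, force=None): opening from 0.0 (shut) to 1.0 (fully open); force is the grip in N (None keeps the last); returns when the fingers have stopped.
- dwell(seconds).
- ik(position, orientation): joint angles nearest the present ones, or None.
- sense(): the state.
- grab_frame(name): name is "scene" or "top"; returns the picture (420x560x3 uint8, red, green, blue); there is no depth.
- get_calibration(name): a dict with "camera_matrix" (3x3 intrinsics, pixels), "D" ([k1, k2, p1, p2, k3] as OpenCV has them; the pictures are not rectified), "world_from_camera" (4x4, takes a point from camera to world coordinates). Camera axes: x right, y down, z forward; pixel columns grow to the right and rows downward; lengths in m; the calibration is good to about 2 mm. A picture is of the moment at which its call begins. get_calibration takes no time and is no camera call.
A pose or a line that the arm cannot do raises Unreachable and nothing moves.
- sign_off(): hands the job in, once; it reports no verdict.
The state is a dict: "t": time; "qpos": joint angles; "joint_vel": joint speeds; "effort": joint torques, N m; "tcp_pos": TCP position; "ee_rot": TCP orientation; "force": force on the tool from outside, world axes, zero at the start; "wrist_torque": the same for the moment, N m; "gripper_width": opening from 0.0 (shut) to 1.0 (fully open).
Only numpy, scipy, OpenCV 4.12 (cv2) and the standard library are available. Lean on these libraries where they do the work, as an engineer would, in place of code of your own. Each camera call takes 0.05 s, during which the arm holds its last target. There are 200 camera calls.

## Working session

There is one attempt and no reset: what is moved stays moved. The work goes in short steps, each a Python script; the robot and the scene stay as the last script left them, time stands still between calls to the robot, and variables do not carry over. Pictures are saved under pics/ and viewed, about 8 in all and at most 12, crops included, and the job is handed in when it is done.

```bash
mkdir -p pics; ls
python3 - <<'E'
from plant import *
import cv2,numpy as np
for n in("scene","top"):
    f=grab_frame(n); cv2.imwrite(f"pics/{n}0.png",cv2.resize(f[:,:,::-1],None,fx=1.4,fy=1.4)); cv2.imwrite(f"raw_{n}0.png",f[:,:,::-1])
    c=get_calibration(n); print(n,np.round(c["camera_matrix"],1).tolist(),np.round(c["D"],3),np.round(c["world_from_camera"],3).tolist())
print(sense())
E
```

```text
pics
scene [[520.4, 0.0, 283.4], [0.0, 520.4, 204.6], [0.0, 0.0, 1.0]] [0.049 0.    0.    0.    0.   ] [[-0.257, 0.759, -0.598, 1.271], [0.966, 0.211, -0.148, 0.007], [0.014, -0.616, -0.788, 1.008], [0.0, 0.0, 0.0, 1.0]]
top [[459.2, 0.0, 275.0], [0.0, 459.2, 209.0], [0.0, 0.0, 1.0]] [-0.109  0.     0.     0.     0.   ] [[-0.016, -0.975, 0.221, 0.301], [-1.0, 0.017, 0.002, -0.191], [-0.006, -0.221, -0.975, 1.213], [0.0, 0.0, 0.0, 1.0]]
{'t': 0.1, 'qpos': array([ 1.51561262e+00,  3.85474388e-01,  6.78775734e-03, -4.48844930e-04,
       -1.19398704e+00, -2.58639628e-01]), 'joint_vel': array([ 0.00048403, -0.00186932,  0.00265139,  0.00218053, -0.00023718,
        0.00016218]), 'effort': array([-7.05685525e-04, -3.91688776e+01,  1.87934482e+01,  4.23192143e+00,
        1.34741861e-02, -7.14880775e-05]), 'tcp_pos': array([0.19272739, 0.59398992, 0.22158   ]), 'ee_rot': array([ 1.84591080e+00, -2.54022314e+00,  1.87133953e-03]), 'force': array([-0.14490519, -0.17968919,  0.33919244]), 'wrist_torque': array([-0.02896733,  0.06141296,  0.03979328]), 'gripper_width': 0.9986440528508876}
```

View pics/scene0.png

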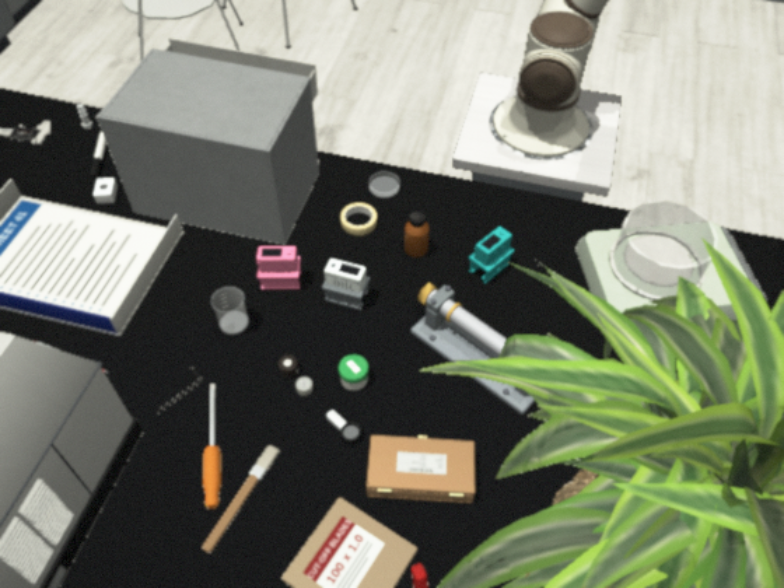

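View pics/top0.png

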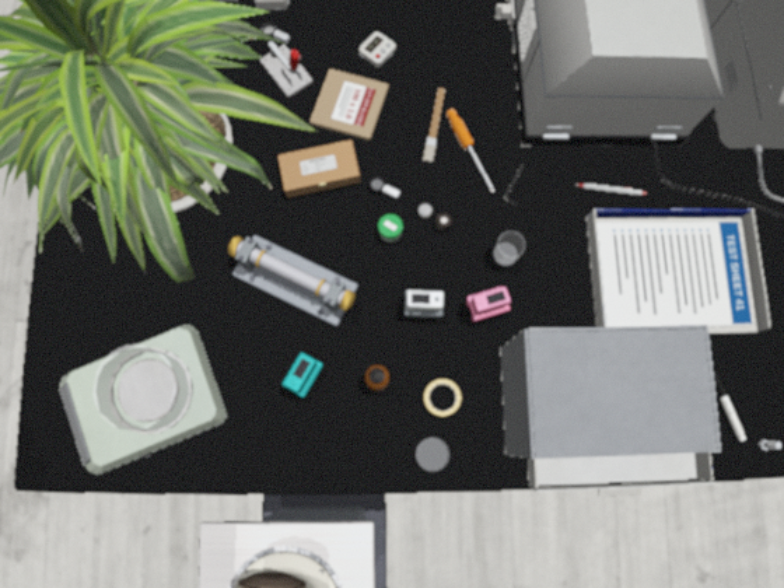

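The scene view shows the white sensor at about (345,280) in the 1.4x picture and the rig running from (428,293) to (530,400), partly behind the plant. In the top view the white sensor is at (425,303), the pipe runs from (235,245) to (347,298) between its brass nuts, and the collars are near (257,256) and (325,285). The pink and turquoise ones are decoys.

```bash
cat > h.py <<'E'
import cv2,numpy as np
from plant import *
def ray(n,px):
    c=get_calibration(n);K=np.array(c["camera_matrix"]);D=np.array(c["D"]);T=np.array(c["world_from_camera"])
    p=cv2.undistortPoints(np.array(px,float).reshape(-1,1,2),K,D).reshape(-1,2)
    return T[:3,3],np.c_[p,np.ones(len(p))]@T[:3,:3].T
def onz(n,px,z):
    o,d=ray(n,px); return o+d*((z-o[2])/d[:,2])[:,None]
def proj(n,P):
    c=get_calibration(n);T=np.linalg.inv(np.array(c["world_from_camera"]))
    return cv2.projectPoints(np.array(P,float).reshape(-1,1,3),cv2.Rodrigues(T[:3,:3])[0],T[:3,3],np.array(c["camera_matrix"]),np.array(c["D"]))[0].reshape(-1,2)
E
python3 - <<'E'
from h import *
t=cv2.imread("raw_top0.png");s=cv2.imread("raw_scene0.png")
cv2.imwrite("pics/crop1.png",np.vstack([cv2.resize(t[160:240,155:345],(760,320),interpolation=cv2.INTER_CUBIC),cv2.resize(s[175:245,220:410],(760,280),interpolation=cv2.INTER_CUBIC)]))
hsv=cv2.cvtColor(t,cv2.COLOR_BGR2HSV)
m=((hsv[...,1]<40)&(hsv[...,2]>150)).astype(np.uint8);m[:, :280]=0;m[:,325:]=0;m[:195]=0;m[240:]=0
P=np.argwhere(m)[:,::-1].astype(np.float32);print("sensor",cv2.minAreaRect(P),len(P))
m=cv2.inRange(hsv,(8,80,80),(28,255,255));m[:, :155]=0;m[:,262:]=0;m[:160]=0;m[235:]=0
n,l,st,ce=cv2.connectedComponentsWithStats(m)
for a,b in zip(st[1:],ce[1:]):
    if a[4]>5: print(a,b,onz("top",[b],.06).round(3))
print(onz("top",[(303.5,213)],.077),onz("top",proj("top",[[.5,.1,.06]]),.06))
E
```

```text
sensor ((302.87591552734375, 214.48968505859375), (26.74064826965332, 15.114277839660645), 4.763640880584717) 279
[163 168  11  15  90] [166.81111111 174.31111111] [[0.661 0.096 0.06 ]]
[182 179   7  12  22] [184.36363636 185.27272727] [[0.63  0.048 0.06 ]]
[225 200   7  11  16] [227.75   204.6875] [[ 0.576 -0.066  0.06 ]]
[242 208  12  14 103] [247.9223301  214.32038835] [[ 0.549 -0.119  0.06 ]]
[[ 0.54665155 -0.26041784  0.077     ]] [[0.5  0.1  0.06]]
```

View pics/crop1.png

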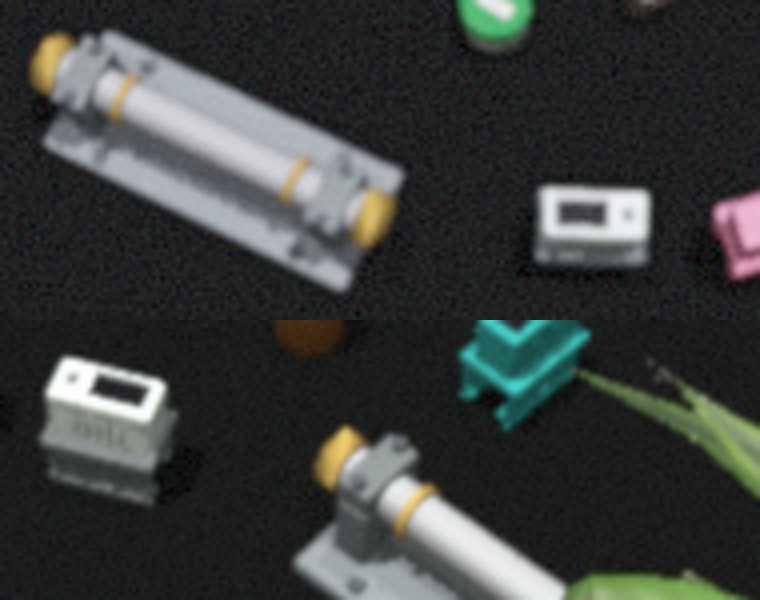

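The crop shows the sensor's top-face corners at crop (540,187), (651,191), (649,241) and (538,237). The bare pipe lies between collars at (125,97) and (296,180), and the plate corners are at (108,30), (404,172), (346,292) and (43,145). Next I fit the pipe edges and the top face more finely.

Run:
```python
from h import *
from scipy.ndimage import map_coordinates
t=cv2.imread("raw_top0.png");g=t.astype(float).mean(2)
up=lambda u,v:np.array([155+u/4-.375,160+v/4-.375])
# sensor
C=onz("top",[up(*p) for p in[(540,187),(651,191),(649,241),(538,237)]],.077);print("sens c",C.mean(0).round(4),"long",np.degrees(np.arctan2(*( (C[1]+C[2]-C[0]-C[3])[[1,0]]))),"len",np.linalg.norm(C[1]-C[0]),np.linalg.norm(C[2]-C[1]))
z=cv2.resize(t[195:240,280:325],None,fx=8,fy=8,interpolation=cv2.INTER_CUBIC)
m=(z.min(2)>165).astype(np.uint8);m=cv2.morphologyEx(m,cv2.MORPH_CLOSE,np.ones((9,9)))
c=max(cv2.findContours(m,0,2)[0],key=cv2.contourArea);r=cv2.boxPoints(cv2.minAreaRect(c))/8+[280,195]-.4375
R=onz("top",r,.077);print("rect",R[:,:2].round(4).tolist(),R.mean(0).round(4))
# plate
P=onz("top",[up(*p) for p in[(108,30),(404,172),(346,292),(43,145)]],.012)
print("plate",P[:,:2].round(4).tolist(),P.mean(0).round(4),[round(float(np.linalg.norm(P[i]-P[i-1])),4) for i in range(4)],np.degrees(np.arctan2(*((P[0]+P[3]-P[1]-P[2])[:2]))))
# pipe
a=up(125,97);b=up(296,180);d=(b-a)/np.linalg.norm(b-a);n=np.array([-d[1],d[0]])
s=np.linspace(-9,9,181);E=[[],[]]
for k in np.linspace(.15,.85,25):
    q=a+k*(b-a)+s[:,None]*n
    pr=np.mean([map_coordinates(g,[q[:,1]+o*d[1],q[:,0]+o*d[0]],order=1) for o in(-1,0,1)],0)
    pr=np.convolve(pr,np.ones(9)/9,'same');G=np.gradient(pr);G[:12]=0;G[-12:]=0
    E[0].append(q[G.argmax()]);E[1].append(q[G.argmin()])
    if abs(k-.5)<.02: print("profile",pr[::8].round())
N=[]
for e in E:
    e=np.array(e,np.float32);f=cv2.fitLine(e,cv2.DIST_HUBER,0,.01,.01).ravel()
    res=(e-f[2:])@[-f[1],f[0]];print("edge res",res.std().round(2))
    o,dd=ray("top",[f[2:]-20*f[:2],f[2:]+20*f[:2]]);w=np.cross(*dd);w/=np.linalg.norm(w);N.append(w if w[0]>0 else -w)
w=N[0]+N[1];w/=np.linalg.norm(w);print("half angle deg",np.degrees(np.arccos(N[0]@N[1]))/2)
print("axis x at y=.05,-.01,-.07:",[round(float(o[0]-(w[1]*(y-o[1])+w[2]*(.06-o[2]))/w[0]),4) for y in(.05,-.01,-.07)],"diam est",2*np.sin(np.arccos(N[0]@N[1])/2)*np.linalg.norm(o-[.6,-.01,.06]))
print("collars",onz("top",[a,b],.06).round(4).tolist())
```

```text
sens c [ 0.5464 -0.2598  0.077 ] long -93.10614857851655 len 0.07053442678296079 0.032433594470799534
rect [[0.532, -0.225], [0.5643, -0.2269], [0.5606, -0.2941], [0.5283, -0.2918]] [ 0.5463 -0.2595  0.077 ]
plate [[0.6958, 0.0672], [0.5915, -0.1364], [0.5103, -0.0974], [0.6148, 0.1093]] [ 0.6031 -0.0143  0.012 ] [0.0913, 0.2288, 0.0901, 0.2316] 26.9714387832547
profile [100. 181. 181. 179. 176. 177. 186. 197. 205. 210. 211. 210. 207. 199.
 188. 174. 154. 131. 110.  95.  89.  89.  88.]
edge res 0.22
edge res 0.21
half angle deg 0.536758379029242
axis x at y=.05,-.01,-.07: [0.6362, 0.605, 0.5738] diam est 0.022576169851453328
collars [[0.6337, 0.0442, 0.06], [0.5758, -0.0687, 0.06]]
```

```bash
cat >> h.py <<'E'
from scipy.spatial.transform import Rotation as Ro
def ori(deg):
    a=np.radians(deg);c,s=np.cos(a),np.sin(a)
    return Ro.from_matrix(np.array([[c,s,0],[s,-c,0],[0,0,-1.]])).as_rotvec()
S=np.array([.5464,-.2597]);AS=-3.15
P=np.array([.6045,-.0123]);AP=-27.2
def st(tag=""):
    s=sense();print(tag,round(s["t"],2),s["tcp_pos"].round(4),s["force"].round(1),round(s["gripper_width"],3));return s
E
python3 - <<'E'
from h import *
def tri(p,q):
    o1,d1=ray("top",[np.array(p)/1.4]);o2,d2=ray("scene",[np.array(q)/1.4]);d1=d1[0]/np.linalg.norm(d1);d2=d2[0]/np.linalg.norm(d2)
    a=np.linalg.lstsq(np.c_[d1,-d2],o2-o1,rcond=None)[0];x,y=o1+a[0]*d1,o2+a[1]*d2;return ((x+y)/2).round(3),np.linalg.norm(x-y).round(3)
print("tip",tri((268,185),(425,370)),tri((190,275),(535,262)),tri((190,275),(500,470)))
print("nut",tri((347,298),(428,293)),"sens",tri((425,298),(346,268)))
print("scene reproj of model: sensor top,nut",(proj("scene",[[*S,.077],[.549,-.119,.06]])*1.4).round())
for z in(.1,.2,.3,.4):print(z,onz("top",[np.array((268,185))/1.4,np.array((190,275))/1.4],z).round(3).tolist())
for k in(0,180,-180):
  for n,(p,a,z) in dict(start=(np.array([.19,.59]),36,.42),r=(np.array([.14,.42]),36,.42),m=(np.array([.38,-.18]),AS,.42),S=(S,AS,.16),P=(P,AP,.2)).items():
    q=ik([*p,z],ori(a+k));print(k,n,None if q is None else np.round(q,2))
E
```

```text
tip (array([ 0.746, -0.033,  0.167]), np.float64(0.094)) (array([0.566, 0.078, 0.228]), np.float64(0.089)) (array([ 0.684,  0.147, -0.147]), np.float64(0.193))
nut (array([ 0.553, -0.118,  0.062]), np.float64(0.001)) sens (array([ 0.548, -0.26 ,  0.074]), np.float64(0.002))
scene reproj of model: sensor top,nut [[346. 266.]
 [428. 292.]]
0.1 [[0.762, 0.026, 0.1], [0.592, 0.164, 0.1]]
0.2 [[0.721, 0.006, 0.2], [0.566, 0.132, 0.2]]
0.3 [[0.679, -0.013, 0.3], [0.54, 0.1, 0.3]]
0.4 [[0.638, -0.032, 0.4], [0.513, 0.068, 0.4]]
0 start [ 1.52  0.32  0.39  0.   -1.64  2.25]
0 r [ 1.62 -0.02 -0.01  0.   -1.57  2.15]
0 m None
0 S [-0.18  0.4  -0.13  0.   -1.04 -3.02]
0 P [ 0.25  0.37 -0.08 -0.   -1.13  2.42]
180 start [ 1.52  0.32  0.39  0.   -1.64 -0.89]
180 r [ 1.62 -0.02 -0.01  0.   -1.57 -0.99]
180 m [-0.05 -0.06 -0.05  0.   -1.58 -0.  ]
180 S [-0.18  0.4  -0.13  0.   -1.04  0.12]
180 P [ 0.25  0.37 -0.08  0.   -1.13 -0.72]
-180 start [ 1.52  0.32  0.39  0.   -1.64 -0.89]
-180 r [ 1.62 -0.02 -0.01  0.   -1.57 -0.99]
-180 m [-0.05 -0.06 -0.05  0.   -1.58 -0.  ]
-180 S [-0.18  0.4  -0.13  0.   -1.04  0.12]
-180 P [ 0.25  0.37 -0.08  0.   -1.13 -0.72]
```

Run:
```python
from h import *
for p in[(190,278),(268,185),(292,122),(265,65),(290,8),(75,245)]:
    W=[onz("top",[np.array(p)/1.4],z)[0] for z in(.05,.15,.25,.35,.45)]
    print(p,(proj("scene",W)*1.4).round().astype(int).tolist(),W[1].round(2),W[3].round(2))
```

```text
(190, 278) [[608, 361], [604, 305], [599, 243], [594, 173], [589, 94]] [0.57 0.15 0.15] [0.52 0.08 0.35]
(268, 185) [[495, 444], [495, 381], [495, 310], [495, 232], [495, 144]] [0.74 0.02 0.15] [ 0.66 -0.02  0.35]
(292, 122) [[445, 527], [447, 454], [449, 376], [452, 288], [455, 191]] [ 0.86 -0.02  0.15] [ 0.76 -0.06  0.35]
(265, 65) [[469, 647], [470, 561], [471, 469], [473, 368], [474, 258]] [0.98 0.03 0.15] [ 0.86 -0.01  0.35]
(290, 8) [[401, 772], [406, 670], [411, 562], [417, 447], [423, 322]] [ 1.11 -0.01  0.15] [ 0.96 -0.05  0.35]
(75, 245) [[771, 440], [760, 376], [748, 306], [735, 228], [721, 140]] [0.64 0.36 0.15] [0.57 0.26 0.35]
```

Run:
```python
from h import *
s=st("start")
p=s["tcp_pos"];line_to([p[0],p[1],.42],feed=.25);st("up")
move_ptp([.14,.42,.42],ori(216));st("in")
move_ptp([.38,-.18,.42],ori(180+AS));st("swept")
move_ptp([*S,.15],ori(180+AS));st("above")
f=grab_frame("top");cv2.imwrite("raw_top1.png",f[:,:,::-1])
g=grab_frame("scene");cv2.imwrite("pics/s1.png",cv2.resize(g[100:300,150:450,::-1],(780,520),interpolation=cv2.INTER_CUBIC))
```

```text
start 0.1 [0.1927 0.594  0.2216] [-0.1 -0.2  0.3] 0.999
up 1.04 [0.1924 0.5936 0.4182] [ 0.  -0.1 -0.5] 0.999
in 1.8 [0.14   0.4202 0.4194] [ 0.2  0.8 -1. ] 1.0
swept 4.1 [ 0.3804 -0.1795  0.4199] [-0.3  0.   0. ] 1.0
above 5.34 [ 0.5472 -0.2597  0.1516] [-0.4  0.1  0.7] 1.002
```

View pics/s1.png

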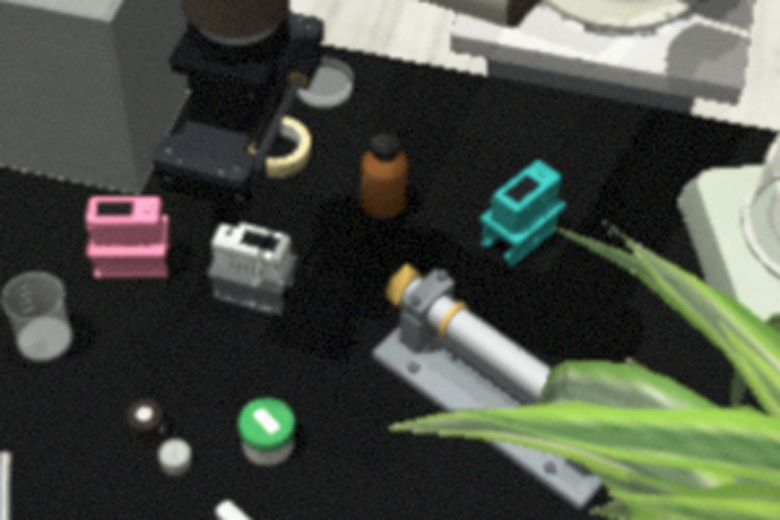

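The scene crop shows the sensor untouched at (250,265) and the dark gripper above and behind it at about (230,150). I will check where the TCP should project before descending.

Run:
```python
from h import *
p=sense()["tcp_pos"];R=Ro.from_rotvec(sense()["ee_rot"]).as_matrix();print(R.round(3).tolist())
Q=[p+R@[x,0,z] for x in(-.0435,0,.0435) for z in(0,-.07,-.2)]
print("scene crop",((proj("scene",Q)-[150,100])*2.6).round().tolist()); q=proj("top",Q);print("top",q.round().tolist())
t=cv2.imread("raw_top1.png");cv2.imwrite("pics/t1.png",cv2.resize(t[110:310,170:430],(780,600),interpolation=cv2.INTER_CUBIC))
```

```text
[[-0.999, 0.054, 0.004], [0.054, 0.999, -0.001], [-0.004, -0.001, -1.0]]
scene crop [[230.0, 216.0], [225.0, 158.0], [215.0, 32.0], [249.0, 179.0], [245.0, 120.0], [237.0, -6.0], [266.0, 143.0], [264.0, 84.0], [258.0, -42.0]]
top [[305.0, 188.0], [307.0, 180.0], [311.0, 162.0], [305.0, 206.0], [307.0, 199.0], [311.0, 183.0], [304.0, 224.0], [306.0, 218.0], [310.0, 205.0]]
```

View pics/t1.png

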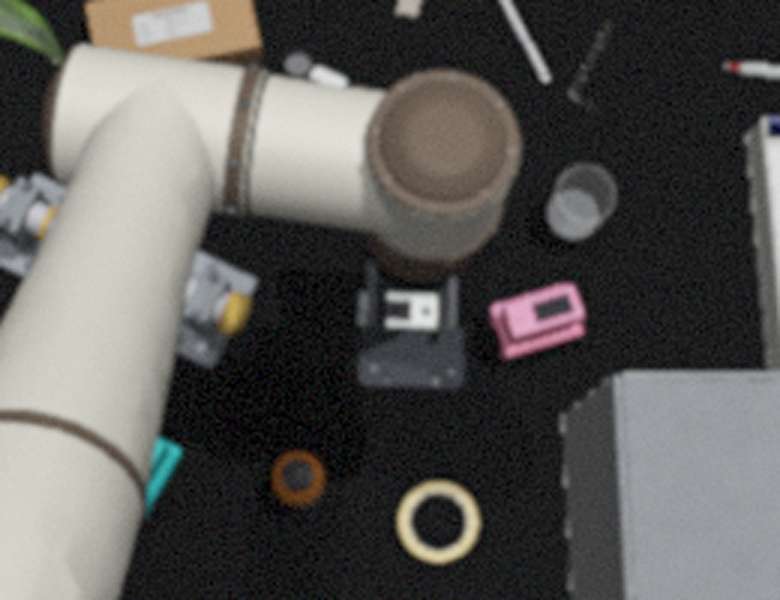

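The top view shows the open jaws straddling the sensor at crop (410,310), one finger on each side and well centred. It also shows that the arm's wrist tube extends about 0.2 m to +y, towards the plant, so I will watch that at the pipe. Now I grasp.

Run:
```python
from h import *
S2=S-[.0006,0]
line_to([*S2,.07],feed=.12);st("d1")
line_to([*S2,.0422],feed=.04);st("down")
grip(0.2,40);s=st("gripped");print("width mm",s["gripper_width"]*87)
p=s["tcp_pos"]
line_to([*S2,.20],feed=.12);dwell(.2);s=st("lifted");print("w",s["gripper_width"]*87)
f=grab_frame("scene");cv2.imwrite("raw_scene2.png",f[:,:,::-1])
for t in("tipA",(425,370)),("tipB",(535,262)),("tipC",(505,345)):
    W=[onz("scene",[np.array(t[1])/1.4],z)[0] for z in(.1,.2,.3,.4)];print(t[0],[w[:2].round(2).tolist() for w in W],(proj("top",W)*1.4).round().tolist())
```

```text
d1 6.26 [ 0.5465 -0.2599  0.0708] [ 0.7 -0.   0.5] 1.002
down 7.1 [ 0.546  -0.2598  0.0423] [-0.5  0.4  0.5] 0.999
gripped 8.07 [ 0.5458 -0.2597  0.0422] [-0.3 -0.2 -0.4] 0.342
width mm 29.73265132578559
lifted 9.73 [ 0.5456 -0.2597  0.1993] [-0.1  0.2 -1.2] 0.344
w 29.940612940637937
tipA [[0.72, -0.08], [0.78, -0.07], [0.84, -0.06], [0.9, -0.05]] [[327.0, 205.0], [316.0, 151.0], [303.0, 90.0], [289.0, 18.0]]
tipB [[0.47, 0.04], [0.56, 0.04], [0.65, 0.03], [0.74, 0.03]] [[256.0, 339.0], [247.0, 277.0], [237.0, 204.0], [227.0, 120.0]]
tipC [[0.65, 0.02], [0.72, 0.02], [0.78, 0.02], [0.85, 0.02]] [[269.0, 245.0], [261.0, 188.0], [251.0, 123.0], [240.0, 49.0]]
```

The grasp is good: width 29.9 mm and the sensor is lifted. Before moving over the pipe I check the leaves near it.

Run:
```python
from h import *
t=cv2.imread("raw_top0.png");s=cv2.imread("raw_scene0.png")
t=np.clip(t[60:210,80:220].astype(float)*1.6,0,255).astype(np.uint8);s=np.clip(s[150:300,350:490].astype(float)*1.6,0,255).astype(np.uint8)
cv2.imwrite("pics/leaf.png",np.hstack([cv2.resize(x,None,fx=2.85,fy=2.85,interpolation=cv2.INTER_CUBIC) for x in(t,s)]))
```

```text
(no output)
```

View pics/leaf.png

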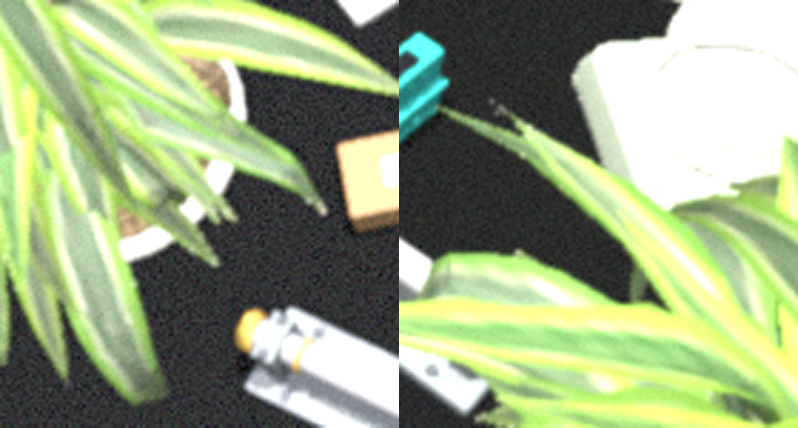

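The left half is the top view: the leaf tips nearest the rig are at crop (322,210) and (165,400). The right half is the scene view. From the ray matches those tips are low and about 0.1 m or more from the pipe. I will place the sensor 14 mm off mid towards −y, still well between the collars, to gain clearance.

```bash
cat >> h.py <<'E'
u=np.array([np.sin(np.radians(27.2)),np.cos(np.radians(27.2))])
P2=P-.014*u
E
python3 - <<'E'
from h import *
line_to([*P2,.20],ori(180+AP),feed=.15);s=st("over");print(s["effort"].round(1),s["wrist_torque"].round(2))
dwell(.2);s=st("settled")
f=grab_frame("top");g=grab_frame("scene");cv2.imwrite("raw_top3.png",f[:,:,::-1]);cv2.imwrite("raw_scene3.png",g[:,:,::-1])
cv2.imwrite("pics/o3.png",np.hstack([cv2.resize(x[...,::-1],None,fx=2,fy=2.5,interpolation=cv2.INTER_CUBIC) for x in(f[90:270,100:300],g[80:260,250:450])]))
E
```

```text
over 11.54 [ 0.5979 -0.0252  0.2   ] [ 0.4 -0.9 -1. ] 0.341
[  0.2 -37.7  18.7   4.3  -0.   -0. ] [ 0.06 -0.09  0.06]
settled 11.74 [ 0.598  -0.0252  0.2001] [ 0.2  0.1 -1.2] 0.343
```

View pics/o3.png

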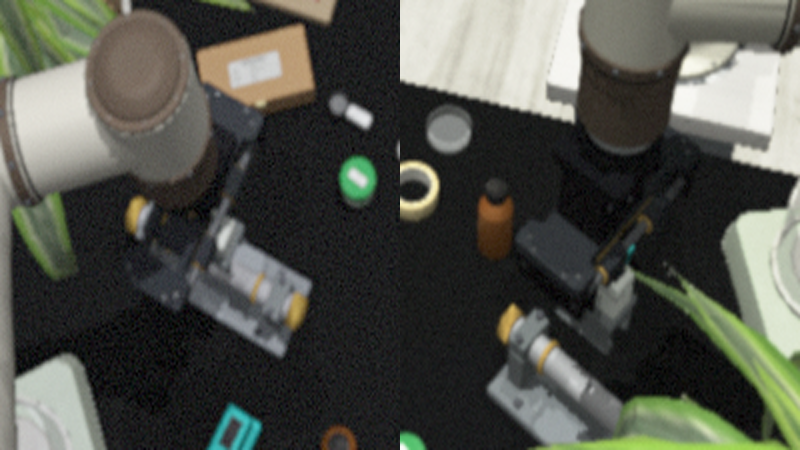

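The sensor hangs parallel to the pipe, no leaf is touched and the wrist force is nominal. I lower it in guarded steps, watching vertical and lateral forces.

Run:
```python
from h import *
o=ori(180+AP);j=np.array([np.cos(np.radians(AP)),np.sin(np.radians(AP))])
line_to([*P2,.115],feed=.1);dwell(.2);b=sense()["force"];st("pre")
for z in(.108,.104,.100,.097):
    line_to([*P2,z],feed=.03);s=sense();d=s["force"]-b
    print(z,s["tcp_pos"].round(4),"Fz %.1f jaw %.1f along %.1f"%(d[2],d[:2]@j,d[:2]@u),s["wrist_torque"].round(2),round(s["gripper_width"]*87,2))
    if d[2]>30 or abs(d[:2]@j)>10:break
print(sense()["t"])
g=grab_frame("scene");f=grab_frame("top");cv2.imwrite("pics/p4.png",np.hstack([cv2.resize(x[...,::-1],(400,400),interpolation=cv2.INTER_CUBIC) for x in(f[140:240,150:250],g[160:260,280:380])]))
```

```text
pre 13.04 [ 0.5985 -0.0247  0.1158] [-0.6  0.6 -0.8] 0.346
0.108 [ 0.5979 -0.0248  0.1076] Fz -0.2 jaw 1.3 along -0.3 [ 0.08 -0.1   0.03] 29.62
0.104 [ 0.5984 -0.0246  0.1042] Fz 1.9 jaw 0.8 along 0.4 [ 0.19 -0.03  0.05] 29.64
0.1 [ 0.5987 -0.0247  0.1011] Fz 5.6 jaw -0.7 along -0.4 [0.31 0.34 0.01] 30.01
0.097 [ 0.5987 -0.0246  0.098 ] Fz 5.2 jaw 0.2 along -0.1 [0.38 0.36 0.05] 29.77
14.2417
```

View pics/p4.png

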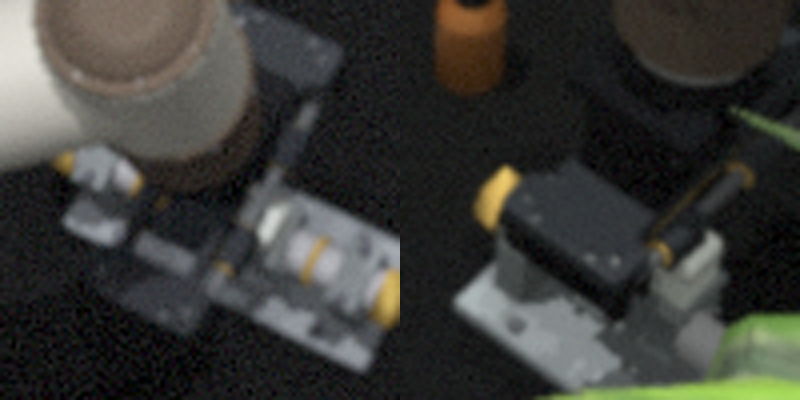

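The forces match the start of arm spreading (5 N, almost no lateral force). The picture shows the sensor over the pipe and clear of the collar at crop (315,255). I continue the push until it is home.

Run:
```python
from h import *
j=np.array([np.cos(np.radians(AP)),np.sin(np.radians(AP))]);b=np.array([-.5,.3,-.8])
for z in list(np.arange(.094,.0845,-.003))+list(np.arange(.083,.0765,-.001)):
    line_to([*P2,float(z)],feed=.03);dwell(.05);s=sense();d=s["force"]-b
    print(round(float(z),4),s["tcp_pos"].round(4),"Fz %.1f jaw %.1f along %.1f"%(d[2],d[:2]@j,d[:2]@u),s["wrist_torque"].round(2),round(s["gripper_width"]*87,2))
    if (d[2]>35 and z<.0835) or d[2]>60 or abs(d[:2]@j)>20:break
print(sense()["t"])
```

```text
0.094 [ 0.5985 -0.0246  0.0943] Fz 3.6 jaw -0.1 along 1.4 [ 0.46  0.04 -0.01] 29.55
0.091 [ 0.5979 -0.0247  0.0899] Fz -2.6 jaw 1.3 along 1.6 [ 0.28 -0.62  0.04] 29.93
0.088 [ 0.5976 -0.0248  0.0867] Fz -7.3 jaw 2.4 along 0.9 [ 0.04 -0.91  0.03] 29.43
0.085 [ 0.5976 -0.0249  0.0845] Fz -6.2 jaw 2.2 along 0.6 [-0.12 -0.54  0.06] 29.63
0.083 [ 0.5981 -0.0249  0.0836] Fz 0.4 jaw -0.1 along -1.8 [-0.19  0.07  0.03] 29.77
0.082 [ 0.5981 -0.0249  0.0836] Fz 5.7 jaw -2.9 along -2.1 [-0.03  0.82  0.  ] 30.08
0.081 [ 0.5981 -0.0249  0.0835] Fz 11.1 jaw -2.6 along -2.6 [0.15 1.35 0.01] 29.81
0.08 [ 0.5981 -0.0249  0.0835] Fz 15.1 jaw -5.4 along -2.2 [ 0.33  1.93 -0.02] 29.75
0.079 [ 0.5981 -0.0249  0.0834] Fz 19.4 jaw -7.6 along -2.6 [0.42 2.47 0.02] 29.72
0.078 [ 0.5981 -0.0249  0.0834] Fz 24.9 jaw -9.3 along -2.6 [ 0.65  3.08 -0.06] 30.05
0.077 [ 0.5982 -0.0249  0.0834] Fz 28.1 jaw -11.2 along -4.1 [ 0.79  3.62 -0.09] 29.69
17.6417
```

The arms snapped over: the force went negative, then the sensor hit a hard stop at TCP z 0.0834 (expected 0.083). I unload, release, retract and check.

Run:
```python
from h import *
line_to([*P2,.0836],feed=.03);dwell(.1);st("unload")
grip(0.75);st("open")
line_to([*P2,.20],feed=.12);st("up")
line_to([.52,-.20,.30],feed=.2)
move_ptp([.38,-.30,.40],ori(180+AP));st("away")
f=grab_frame("top");g=grab_frame("scene");cv2.imwrite("raw_top5.png",f[:,:,::-1]);cv2.imwrite("raw_scene5.png",g[:,:,::-1])
cv2.imwrite("pics/e5.png",np.hstack([cv2.resize(x[...,::-1],(400,400),interpolation=cv2.INTER_CUBIC) for x in(f[140:260,155:275],g[150:270,260:380])]))
```

```text
unload 18.11 [ 0.5983 -0.0246  0.0836] [-1.5  1.   1.8] 0.343
open 18.99 [ 0.5981 -0.0248  0.0836] [-0.1  0.7  0.4] 0.746
up 20.11 [ 0.5975 -0.0247  0.199 ] [-0.8  0.1 -0.3] 0.751
away 22.16 [ 0.3805 -0.2993  0.3987] [ 0.3  0.8 -0.2] 0.747
```

View pics/e5.png

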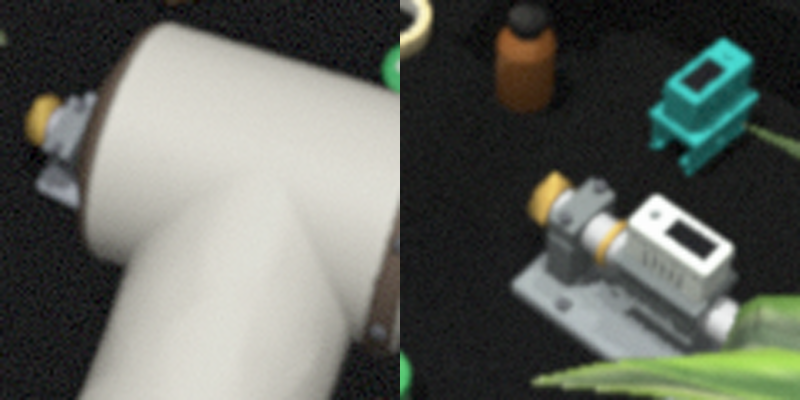

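The scene half shows the white sensor upright on the pipe, parallel to it, between the collar at crop (610,240) and the far side, with no tilt. The top half is blocked by the arm. I make a numeric check and then sign off.

Run:
```python
from h import *
px=np.array([(657,197),(733,243),(705,278),(630,232)],float);px=np.c_[260+(px[:,0]-400)*.3,150+px[:,1]*.3]-.35
W=onz("scene",px,.118);print("housing top if home: c",W.mean(0).round(4),"expect",P2.round(4),"angle",np.degrees(np.arctan2(*(W[0]-W[1])[:2])) ,"len",np.linalg.norm(W[0]-W[1]).round(4),np.linalg.norm(W[1]-W[2]).round(4))
a=cv2.imread("raw_scene0.png").astype(int);b=cv2.imread("raw_scene5.png").astype(int)
for n,p in dict(beaker=(230,310),jar=(353,372),bottle=(417,235),tape=(359,218),pink=(278,267),turq=(491,253)).items():
    x,y=(np.array(p)/1.4).astype(int);A=a[y-20:y+20,x-20:x+20].mean(2).astype(np.float32);B=b[y-20:y+20,x-20:x+20].mean(2).astype(np.float32)
    print(n,np.round(cv2.phaseCorrelate(A,B,cv2.createHanningWindow((40,40),cv2.CV_32F))[0],2))
print(sense()["t"]); sign_off()
```

```text
housing top if home: c [ 0.6037 -0.025   0.118 ] expect [ 0.5981 -0.0248] angle -156.53717965144932 len 0.0586 0.0338
beaker [-0.08 -0.06]
jar [-0.03 -0.11]
bottle [-0.07  0.02]
tape [ 0.08 -0.12]
pink [0.04 0.01]
turq [ 0.02 -0.09]
22.2583
the job is handed in; nothing more can be done
```

The sensor is clipped onto the coolant pipe, and I handed the job in at about 22 s. I gripped it across its housing, pushed it straight down about 14 mm towards −y of mid-pipe, let go and moved the arm clear.

**Push:** the force rose to about 5.6 N, then went negative as the arms snapped past the widest point. The sensor then met a hard stop at TCP z 0.0834 m, against an expected 0.083 m, and held it up to 28 N. The peak of 5.6 N is lower than the 10 to 15 N described, probably because I only read the force between steps.

**Last checks:**
- **Seating:** the final scene picture shows the sensor upright on the pipe, parallel to it and clear of the near collar. The far collar was behind the plant.
- **Bystanders and look-alikes:** the beaker, jar, bottle, tape roll and both look-alikes shifted by no more than about 0.1 pixel.

**What disagreed or was missing:**
- A rough hand-picked check of the housing top came out about 6 mm from the expected spot in x. It also read about 4° off in angle and 5 mm short in length. I put this down to coarse corner picking, since the force and height readings both say it is home, but I did not check it again.
- The final top view was blocked by the arm, so it confirmed nothing.

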